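Tip the drained mill balls into the jar

ROBOT

A 6-joint arm with a two-finger parallel gripper is mounted at the origin on the work surface. World frame = base frame: x ahead of the robot, y to its left, z up, the work surface at z = 0. Lengths are in m, angles in degrees, forces in N, time in s.
With the tool pointing down it reaches from about 0.4 to 0.825 m from the base axis. Payload 7 kg.
Tool frame: the origin (TCP) lies on the centre line of the jaws, within the pads' length; the fingertips stand 8 mm ahead of it and the grasp point (between the pads) lies 11 mm behind it; z points along the fingers, y is the line along which they close (so a half turn about z gives the same grasp; the last joint's range is limited). The gripper opens to 85 mm and grips with 20 to 120 N. Pads are 22 mm wide; open, the fingers measure 114 mm over their backs; the gripper's body (76 mm by 85 mm) begins 54 mm behind the grasp point. The pads swing forward as they close: fully open they stand 13 mm farther back than shut.
Start: joints at [-58.551, 20.546, 0.682, 0, -70.136, -16.507], TCP at [0.174, -0.652, 0.202] pointing down, gripper open.
Joint ranges: [-176.03, 176.03], [-82.01, 121.73], [-58.28, 71.71], [-173.87, 95.51], [-174.79, -0.11], [-173.66, 173.66]. Speed limits (degrees/s): [136.94, 136.94, 172.46, 180, 180, 180].

INTERFACE

Orientations are given as a 3x3 rotation matrix whose columns are the frame's x, y, z axes.
In Python, from workcell import ctrl gives the robot as it stands.
- The arm moves only by the tool jog_arm, never from a script. Its argument "moves" is text: rows parted by semicolons, each of 5 numbers parted by spaces: the shift along the tool's x, y, z in m, then the turn about the tool's z in rad, then the opening, from 0 (shut) to 1 (fully open). In form: dx dy dz roll grip; .... A call has 1 to 12 rows; each row shifts and turns the commanded pose from where the row before left it, along the tool's axes as they then stand; what a row does not reach is not made up. A row lasts 1/8 s, in which the tool goes at most 62.5 mm and 10.7 degrees, less where a joint would pass 70% of its speed; a pose out of reach is approached as far as the arm can. A call is refused whole if a number of a shift passes 0.0625 or a number of a turn 0.188, either way. A call with a gripper value outside its range is refused whole. The fingers move at their own pace and stop on an object; the grip force is fixed at half the most. Time passes only in rows, so rows that do not move let the fingers close. It gives the time, the measured TCP pose, the force, the opening and the grip force at its end, in the units of the state.
- ctrl.observe(): the state, without advancing time (a new reading comes with each control period).
- ctrl.read_camera(name): name is "scene" or "top" or "wrist"; returns (picture, depth): 480x640x3 uint8, red, green, blue; 480x640 float32, m along the optical axis (not along the pixel's ray), 0 where there is no reading.
- ctrl.camera_model(name): a dict with "vertical_fov" (degrees; the focal length in pixels is half the picture's height over the tangent of half this angle, whatever the lens; pixels are square), "cx", "cy" (the principal point, pixels), "cam_to_world" (4x4, takes a point from camera to world coordinates); the wrist camera has in their place "T_tool_cam" (4x4, takes a point from camera to tool coordinates, whose origin is the TCP and whose axes are the flange's). Camera axes: x right, y up, looking along -z (the intrinsics and any distortion apply to the point x, -y, -z); pixel columns grow to the right and rows downward; lengths in m; the calibration is good to about 2 mm. A picture is of the moment at which its call begins: read the wrist's pose just before it. camera_model takes no time and is no camera call.
- ctrl.job_done(): hands the job in; it is judged then, once.
Trained networks look in the newest picture that a camera, given by its name, has taken for a name from the list of things; names that differ only in an ending like _2 or _b are one class to them, and where a whole thing is asked for, a point or a joint stands for the part that bears it (a point fixed in the world has none). Each returns a list of dicts, best first, with "conf" (0 to 1); they miss things now and then, are a little off and sometimes report something else, mostly with a low value. They report only what shows in the picture. A call takes as long as a camera call.
- ctrl.look_for(camera, target): "extent" ([left, top, width, height] in pixels, round what is visible of it).
The state is a dict: "time": time; "joints": joint angles; "joint_vel": joint speeds; "tau": joint torques, N m; "position": TCP position; "eef_rot": TCP orientation; "force": force on the tool from outside, world axes, zero at the start; "moment": the same for the moment, N m; "width": finger opening in m; "finger_force": force on a finger pad.
Only numpy, scipy, OpenCV 4.12 (cv2) and the standard library are available. Lean on these libraries where they do the work, as an engineer would, in place of code of your own. Each camera call takes 0.05 s, during which the arm holds its last target. There are 200 camera calls.

TASK

Two tipping plates stand on the potter's bench, each with two mill balls on it. Take the plate that has the open corner notch by its raised bar handle and tilt it about that corner until both its balls have run out through the notch into the white jar below, then lower the plate back onto its rest and let go. Leave the jar standing where it is.

Things in the scene. Friction and masses are not known exactly. Their poses are not given: they have to be found in the camera images.
- tipper_plate: square aluminium tray, side 150 mm, rim 18 mm, set cornerwise on a fixed stand; the corner away from the handle has no rim (54 mm wide notch). Origin: on its level hinge, at the notch, on the tray floor, 100 mm above the bench. x: along the diagonal from handle to notch; y: hinge axis; z: floor normal. At rest it leans 4 degrees back to the handle. The other tray has a rim all round
- tipper_handle (a point): middle of the tray's raised handle, a level round steel bar 10 mm thick, 70 mm between its two posts, along y; axes as the tray's. It lies 151 mm behind (-x) and 60 mm above (+z) the hinge in the tray's frame, 149 mm above the bench at rest. Free for fingers on both sides. Some 3 N lifts it, in an arc about the hinge, to at most 46 degrees from rest; let go, it falls back to rest
- jar: loose white ceramic jar, an open straight cylinder 120 mm across, 75 mm high, wall 6 mm, inner floor 8 mm up, 0.9 kg, standing on the bench under the notch; origin at the centre of its underside, z up its axis. Its mouth reaches about 90 mm past the hinge: balls that roll out fall in unless flung
- ball_a_center (a point): one of the two white ceramic mill balls, 22 mm across, lying at the start on the notched plate in the corner under the handle; the point is its centre. It starts to roll at some 10 degrees of slope
- ball_b_center (a point): one of the two white ceramic mill balls, 22 mm across, lying at the start on the notched plate in the corner under the handle; the point is its centre. It starts to roll at some 10 degrees of slope

How it is judged (in metres and radians):
On the way, in this order (a step that is already met when the one before it is completed fails the run):
1. the notched plate's handle has been lifted at least 15 mm (distance of tipper_handle from where it was at the start of the episode above 0.015 m), for 0.1 s.
2. both balls are inside the jar (horizontal distance between each of ball_a_center, ball_b_center and jar below 0.06 m and z of ball_a_center in the frame of jar between 0 and 0.07 m and z of ball_b_center in the frame of jar between 0 and 0.07 m), for 0.2 s.
At the end, for the whole second after the job is handed in: Both balls lie inside the jar (centres within 60 mm of its axis and below 70 mm up it); the notched plate is back down on its rest (handle within 8 mm of its rest height, 149 mm); the jar stands upright within 10 degrees and within 25 mm of where it stood (all of step 2 and height (world z) of tipper_handle below 0.157 m and angle between jar's own z axis and vertical below 0.17 rad and distance of jar from where it was at the start of the episode below 0.025 m); the robot touches nothing.
It also fails if it takes over 38 s, if anything falls off the work surface, if the arm or the gripper's body presses on something with over 40 N, if the wrist force passes 120 N, or if a joint passes its speed limit or range.

## Working session

There is one attempt and no reset: what is moved stays moved. The work goes in short steps, Python scripts to look and compute and a tool call to move; the robot and the scene stay as the last step left them, time stands still between calls to the robot, and variables do not carry over. Pictures are saved under pics/ and viewed, at most 10 in all, crops included, and the job is handed in when it is done.

Besides the shell and the picture viewer there is one more tool, called in YAML: its name, and indented under it one key for each argument. jog_arm: Moves the arm, as the interface text tells. Its arguments: {"type":"object","properties":{"moves":{"type":"string"}},"required":["moves"]}

```bash
mkdir -p pics; cat > h.py <<'E'
from workcell import ctrl
import numpy as np, cv2
def snap(n,f):
    im,d=ctrl.read_camera(n); cv2.imwrite('pics/'+f,im[:,:,::-1]); return im,d
def cloud(n,d):
    m=ctrl.camera_model(n); f=240/np.tan(np.radians(m['vertical_fov'])/2)
    v,u=np.mgrid[0:480,0:640]
    P=np.stack([(u-m['cx'])/f*d,-(v-m['cy'])/f*d,-d,np.ones_like(d)],-1)
    return (P@np.array(m['cam_to_world']).T)[...,:3]
E
python3 - <<'E'
from h import *
for n in ['scene','top']:
    im,d=snap(n,n+'1.png'); np.save(n+'.npy',d)
    m=ctrl.camera_model(n); print({k:v for k,v in m.items() if k!='cam_to_world'})
    for t in ['tipper_plate','tipper_handle','jar','ball_a_center']:
        print(n,t,[(np.round(r['extent']).tolist(),round(r['conf'],2)) for r in ctrl.look_for(n,t)])
print(ctrl.observe())
E
```

```text
{'vertical_fov': 51.64707516926621, 'cx': 317.8940807611418, 'cy': 240.29056376503806}
scene tipper_plate [([375.0, 180.0, 111.0, 115.0], 0.65)]
scene tipper_handle [([377.0, 185.0, 105.0, 108.0], 0.94), ([395.0, 199.0, 17.0, 14.0], 0.58)]
scene jar [([421.0, 280.0, 80.0, 72.0], 0.91)]
scene ball_a_center [([397.0, 200.0, 12.0, 10.0], 0.47)]
{'vertical_fov': 57.72505728164105, 'cx': 320.2701335037191, 'cy': 237.24366751439405}
top tipper_plate [([138.0, 217.0, 114.0, 108.0], 0.97)]
top tipper_handle [([136.0, 217.0, 113.0, 109.0], 0.97)]
top jar [([137.0, 185.0, 77.0, 60.0], 0.8)]
top ball_a_center [([210.0, 310.0, 16.0, 14.0], 0.66)]
{'time': 0.5, 'joints': array([-5.85529750e+01,  2.05474891e+01,  6.77732027e-01, -2.16533297e-03,
       -7.01359466e+01, -1.65082270e+01]), 'joint_vel': array([ 0.04524287, -0.03400922,  0.07816353,  0.02864815, -0.04648826,
        0.02473321]), 'tau': array([ 8.20512196e-04, -5.82396376e+01,  2.93430912e+01,  6.93654567e+00,
       -1.10475175e-03,  1.29524841e-05]), 'position': array([ 0.17398701, -0.65212092,  0.20235051]), 'eef_rot': array([[-9.66205050e-01, -2.57774708e-01, -2.16126588e-05],
       [-2.57774709e-01,  9.66205045e-01,  1.03471018e-04],
       [-5.78995148e-06,  1.05545417e-04, -9.99999994e-01]]), 'force': array([-0.45258845,  0.56667223,  1.0501907 ]), 'moment': array([0.02818209, 0.02398441, 0.04920281]), 'finger_force': 0.0, 'width': 0.08519988329510583}
```

View pics/scene1.png

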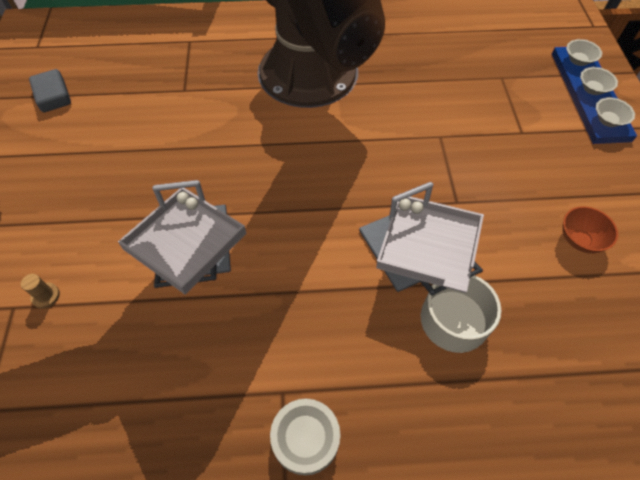

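View pics/top1.png

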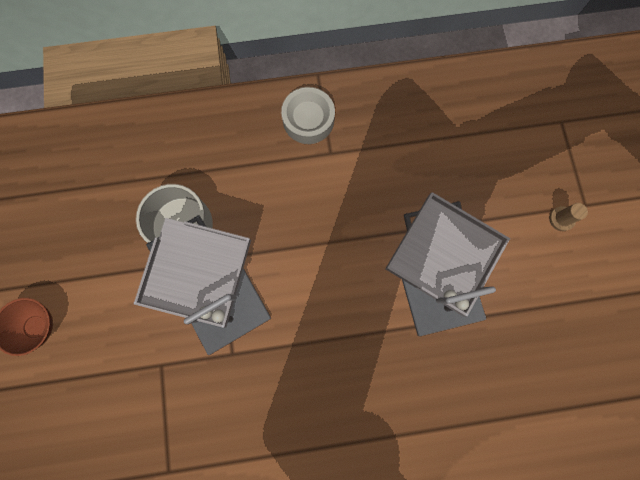

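The notched plate is the one on the right in the scene view (430,245), which is on the left in the top view (195,272). The jar sits under its notch at top (170,218) and the bar runs from about (187,321) to (231,297). The other plate has a full rim.

```bash
python3 - <<'E'
from h import *
for n,(u0,u1,v0,v1),jb in [('top',(170,250,280,335),(130,220,180,250)),('scene',(380,440,175,225),(415,505,270,355))]:
    P=cloud(n,np.load(n+'.npy'))
    Q=P[v0:v1,u0:u1].reshape(-1,3); Q=Q[(Q[:,2]>.142)&(Q[:,2]<.17)]
    c=Q.mean(0); w,V=np.linalg.eigh(np.cov(Q[:,:2].T)); a=V[:,1]; t=(Q[:,:2]-c[:2])@a
    mid=c[:2]+a*(t.min()+t.max())/2
    print(n,'bar n',len(Q),'mid',mid.round(4),'axis',a.round(3),'angle',np.degrees(np.arctan2(a[1],a[0])).round(1),'len',np.ptp(t).round(3),'z',Q[:,2].max().round(3),np.median(Q[:,2]).round(3))
    J=P[jb[2]:jb[3],jb[0]:jb[1]].reshape(-1,3); J=J[(J[:,2]>.07)&(J[:,2]<.08)]
    A=np.c_[2*J[:,:2],np.ones(len(J))]; s=np.linalg.lstsq(A,(J[:,:2]**2).sum(1),rcond=None)[0]
    print('jar rim',s[:2].round(4),np.sqrt(s[2]+s[0]**2+s[1]**2).round(4),len(J))
    # tray points
    T=P.reshape(-1,3); k=(np.abs(T[:,:2]-mid).max(1)<.25)&(T[:,2]>.09)&(T[:,2]<.135)
    r=cv2.minAreaRect(T[k][:,:2].astype(np.float32)); print('tray',np.round(r[0],3),np.round(r[1],3),round(r[2],1), 'handle->tray dir',np.degrees(np.arctan2(r[0][1]-mid[1],r[0][0]-mid[0])).round(1))
E
```

```text
top bar n 348 mid [0.486  0.1535] axis [-0.376  0.927] angle 112.1 len 0.079 z 0.156 0.152
jar rim [0.6632 0.2232] 0.0567 473
tray [0.564 0.185] [0.177 0.172] 64.5 handle->tray dir 21.8
scene bar n 269 mid [0.4871 0.1531] axis [-0.376  0.926] angle 112.1 len 0.078 z 0.157 0.152
jar rim [0.6633 0.2223] 0.0567 657
tray [0.565 0.185] [0.176 0.172] 67.7 handle->tray dir 21.9
```

```bash
cat >> h.py <<'E'
def rel(goal):
    s=ctrl.observe(); R=s['eef_rot']; y=np.degrees(np.arctan2(R[1,1],R[0,1]))
    print('t',s['time'],'pos',s['position'].round(4),'yaw_y',y.round(2),'F',s['force'].round(1),'w',s['width'].round(4))
    print('tool shift to goal',(R.T@(np.array(goal)-s['position'])).round(4),'roll',np.radians((y-202.1+180)%360-180).round(3))
E
python3 - <<'E'
from h import *
p=np.array([.174,-.652]);yaw=104.9
az0,az1=np.arctan2(p[1],p[0]),np.arctan2(.1533,.4865);r0,r1=np.hypot(*p),np.hypot(.4865,.1533)
N=20
for k in range(1,N+1):
    a=az0+(az1-az0)*k/N;r=r0+(r1-r0)*k/N;q=r*np.array([np.cos(a),np.sin(a)])
    d=q-p;y=np.radians(yaw);yv=np.array([np.cos(y),np.sin(y)]);xv=np.array([-yv[1],yv[0]])
    print((d@xv).round(4),(d@yv).round(4));p=q;yaw+=97.2/N
E
```

```text
-0.0538 0.0104
-0.0531 0.0102
-0.0525 0.01
-0.0519 0.0097
-0.0513 0.0095
-0.0506 0.0093
-0.05 0.0091
-0.0494 0.0089
-0.0488 0.0087
-0.0481 0.0085
-0.0475 0.0083
-0.0469 0.0081
-0.0462 0.0079
-0.0456 0.0077
-0.045 0.0075
-0.0443 0.0074
-0.0437 0.0072
-0.0431 0.007
-0.0424 0.0069
-0.0418 0.0067
```

jog_arm:
  moves: "-0.054 0.0104 -0.006 -0.0848 1; -0.053 0.0102 -0.006 -0.0848 1; -0.0525 0.01 -0.006 -0.0848 1; -0.052 0.0097 -0.006 -0.0848 1; -0.0513 0.0095 -0.006 -0.0848 1; -0.0506 0.0093 -0.006 -0.0848 1; -0.05 0.0091 -0.006 -0.0848 1; -0.0494 0.0089 -0.006 -0.0848 1; -0.0488 0.0087 0 -0.0848 1; -0.0481 0.0085 0 -0.0848 1"

```text
time: 1.75
position: [0.5198, -0.2836, 0.2505]
eef_rot: [[-0.443, -0.896, 0.0], [-0.896, 0.443, -0.0], [-0.0, -0.0, -1.0]]
force: [0.5, -0.2, 0.5]
width: 0.0852
finger_force: 0.0
```

jog_arm:
  moves: "-0.0475 0.0083 0 -0.0848 1; -0.0469 0.0081 0 -0.0848 1; -0.0462 0.0079 0 -0.0848 1; -0.0456 0.0077 0 -0.0848 1; -0.045 0.0075 0 -0.0848 1; -0.0443 0.0074 0 -0.0848 1; -0.0437 0.0072 0 -0.0848 1; -0.0431 0.007 0 -0.0848 1; -0.0424 0.0069 0 -0.0848 1; -0.0418 0.0067 0 -0.0848 1; 0 0 0 0 1; 0 0 0 0 1"

```text
time: 3.25
position: [0.4861, 0.1535, 0.2506]
eef_rot: [[0.377, -0.926, 0.0], [-0.926, -0.377, 0.0], [0.0, -0.0, -1.0]]
force: [-0.1, -0.0, 0.3]
width: 0.0852
finger_force: 0.0
```

```bash
python3 - <<'E'
from h import *
rel([.4867,.1533,.137]); s=ctrl.observe(); print(s['joints'].round(1))
im,d=snap('wrist','w1.png')
E
```

```text
Traceback (most recent call last):
  File "h.py", line 12, in rel
    print('t',s['time'],'pos',s['position'].round(4),'yaw_y',y.round(2),'F',s['force'].round(1),'w',s['width'].round(4))
                                                                                                    ^^^^^^^^^^^^^^^^
AttributeError: 'float' object has no attribute 'round'
```

```bash
sed -i "s/s\['width'\].round(4)/s['width']/" h.py; python3 - <<'E'
from h import *
rel([.4867,.1533,.137]); s=ctrl.observe(); print(s['joints'].round(1))
im,d=snap('wrist','w1.png')
m=ctrl.camera_model('wrist'); f=240/np.tan(np.radians(m['vertical_fov'])/2)
v,u=np.mgrid[0:480,0:640]
P=np.stack([(u-m['cx'])/f*d,-(v-m['cy'])/f*d,-d,np.ones_like(d)],-1)@np.array(m['T_tool_cam']).T
P=P[...,:3]; k=(d>0)&(np.abs(P[...,2]-.1)<.012)&(np.abs(P[...,1])<.04)&(np.abs(P[...,0])<.06)
Q=P[k]; print(len(Q),Q.mean(0).round(4),Q.min(0).round(4),Q.max(0).round(4)); print(np.polyfit(Q[:,0],Q[:,1],1))
E
```

```text
t 3.25 pos [0.4861 0.1535 0.2506] yaw_y -157.87 F [-0.1 -0.   0.3] w 0.08522398986455605
tool shift to goal [ 0.0005 -0.0005  0.1136] roll 0.0
[ 39.6   3.1 -15.4   0.  -71.5 -17.5]
1299 [0.0021 0.0001 0.0982] [-0.0408 -0.0053  0.0954] [0.0385 0.0051 0.1119]
[-4.76550885e-04  7.60035812e-05]
```

View pics/w1.png

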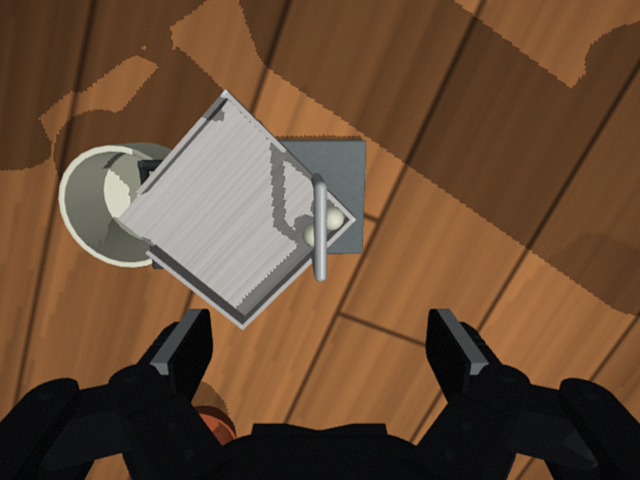

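The wrist view shows the bar at (320,228), centred between the fingers and square to the closing line, with both balls beside it in the corner at (334,218) and (312,237). Next I descend and grip.

jog_arm:
  moves: "0 0 0.03 0 1; 0 0 0.03 0 1; 0 0 0.03 0 1; 0 0 0.02 0 1; 0 0 0.004 0 1; 0 0 0 0 1; 0 0 0 0 0; 0 0 0 0 0; 0 0 0 0 0; 0 0 0 0 0; 0 0 0 0 0; 0 0 0 0 0"

```text
time: 4.8
position: [0.4861, 0.1535, 0.1364]
eef_rot: [[0.377, -0.926, -0.0], [-0.926, -0.377, -0.0], [0.0, 0.0, -1.0]]
force: [-0.4, 0.6, -0.1]
width: 0.0
finger_force: 0.0
```

```bash
python3 - <<'E'
import numpy as np
r=np.hypot(.1548,.0493);a0=np.degrees(np.arctan2(.0493,.1548))
P=lambda t:(-r*np.cos(np.radians(a0+t)),r*np.sin(np.radians(a0+t)))
for t in range(0,42,2):
    print(t,'y(back+)',round(-(P(t+2)[0]-P(t)[0]),4),'z',round(-(P(t+2)[1]-P(t)[1]),4))
E
```

```text
0 y(back+) -0.0018 z -0.0054
2 y(back+) -0.002 z -0.0053
4 y(back+) -0.0022 z -0.0052
6 y(back+) -0.0024 z -0.0052
8 y(back+) -0.0025 z -0.0051
10 y(back+) -0.0027 z -0.005
12 y(back+) -0.0029 z -0.0049
14 y(back+) -0.0031 z -0.0048
16 y(back+) -0.0032 z -0.0047
18 y(back+) -0.0034 z -0.0045
20 y(back+) -0.0035 z -0.0044
22 y(back+) -0.0037 z -0.0043
24 y(back+) -0.0038 z -0.0042
26 y(back+) -0.004 z -0.004
28 y(back+) -0.0041 z -0.0039
30 y(back+) -0.0043 z -0.0037
32 y(back+) -0.0044 z -0.0036
34 y(back+) -0.0045 z -0.0034
36 y(back+) -0.0046 z -0.0033
38 y(back+) -0.0047 z -0.0031
40 y(back+) -0.0048 z -0.0029
```

The fingers shut fully with nothing between them, so I look before doing more.

```bash
python3 - <<'E'
from h import *
rel([.4867,.1533,.137])
wi,d=ctrl.read_camera('wrist'); si,d=ctrl.read_camera('scene')
a=cv2.resize(wi[100:480,120:520],(400,380)); b=cv2.resize(si[150:300,340:500],(400,375)); b=cv2.copyMakeBorder(b,0,5,0,0,0)
cv2.imwrite('pics/c1.png',np.hstack([a,b])[:,:,::-1])
E
```

```text
t 4.8 pos [0.4861 0.1535 0.1364] yaw_y -157.88 F [-0.4  0.6 -0.1] w 2.1251848454117036e-05
tool shift to goal [ 0.0005 -0.0005 -0.0006] roll 0.0
```

View pics/c1.png

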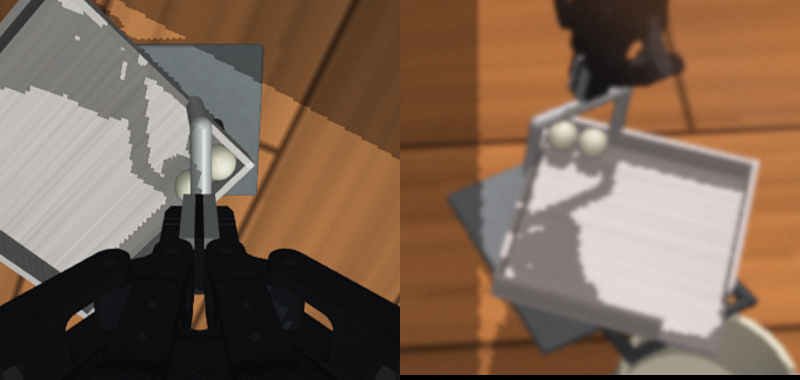

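```bash
python3 - <<'E'
from h import *
im,d=ctrl.read_camera('wrist')
m=ctrl.camera_model('wrist'); f=240/np.tan(np.radians(m['vertical_fov'])/2); print(f,m)
v,u=np.mgrid[0:480,0:640]
P=(np.stack([(u-m['cx'])/f*d,-(v-m['cy'])/f*d,-d,np.ones_like(d)],-1)@np.array(m['T_tool_cam']).T)[...,:3]
for r in range(200,350,8): print(r,[P[r,c].round(3).tolist() for c in (308,321,332)])
s=cv2.resize(im[180:380,220:420],(600,600),interpolation=cv2.INTER_CUBIC); cv2.imwrite('pics/c2.png',s[:,:,::-1])
E
```

```text
368.31072872306623 {'vertical_fov': 66.17843764355071, 'cx': 318.80193264218696, 'cy': 243.0326827271001, 'T_tool_cam': array([[-1.60440754e-03,  9.55228759e-01,  2.95863894e-01,
         7.50001228e-02],
       [ 9.99998691e-01,  1.59437111e-03,  2.75181613e-04,
        -4.90573828e-04],
       [-2.08855454e-04,  2.95863948e-01, -9.55230067e-01,
        -1.70984046e-01],
       [ 0.00000000e+00,  0.00000000e+00,  0.00000000e+00,
         1.00000000e+00]])}
200 [[0.037, -0.007, 0.034], [0.036, 0.001, 0.04], [0.02, 0.01, 0.125]]
208 [[0.036, -0.006, 0.015], [0.038, 0.001, 0.006], [0.013, 0.01, 0.125]]
216 [[0.035, -0.006, 0.003], [0.038, 0.0, -0.012], [0.007, 0.01, 0.124]]
224 [[0.019, -0.007, 0.048], [0.036, 0.0, -0.016], [0.023, 0.007, 0.032]]
232 [[0.014, -0.007, 0.047], [0.032, 0.0, -0.017], [0.019, 0.007, 0.031]]
240 [[0.009, -0.007, 0.048], [0.029, 0.0, -0.017], [0.009, 0.008, 0.047]]
248 [[0.004, -0.007, 0.048], [0.025, 0.0, -0.017], [0.008, 0.007, 0.034]]
256 [[-0.001, -0.007, 0.047], [0.021, 0.0, -0.017], [0.005, 0.007, 0.03]]
264 [[-0.007, -0.007, 0.047], [0.018, 0.0, -0.018], [0.001, 0.007, 0.028]]
272 [[-0.006, -0.007, 0.034], [0.014, 0.0, -0.017], [-0.004, 0.007, 0.028]]
280 [[-0.01, -0.007, 0.029], [0.01, 0.0, -0.018], [-0.018, 0.008, 0.049]]
288 [[-0.014, -0.007, 0.026], [0.006, 0.0, -0.018], [-0.02, 0.008, 0.041]]
296 [[0.01, -0.005, -0.034], [0.009, 0.0, -0.033], [0.01, 0.005, -0.034]]
304 [[0.01, -0.005, -0.041], [0.01, 0.0, -0.042], [0.01, 0.005, -0.041]]
312 [[0.01, -0.005, -0.048], [0.01, 0.0, -0.048], [0.01, 0.004, -0.048]]
320 [[0.01, -0.004, -0.054], [0.01, 0.0, -0.054], [0.009, 0.004, -0.053]]
328 [[0.01, -0.004, -0.059], [0.01, 0.0, -0.059], [0.01, 0.004, -0.06]]
336 [[0.009, -0.004, -0.063], [0.01, 0.0, -0.065], [0.01, 0.004, -0.065]]
344 [[0.011, -0.004, -0.071], [0.008, 0.0, -0.065], [0.011, 0.004, -0.071]]
```

View pics/c2.png

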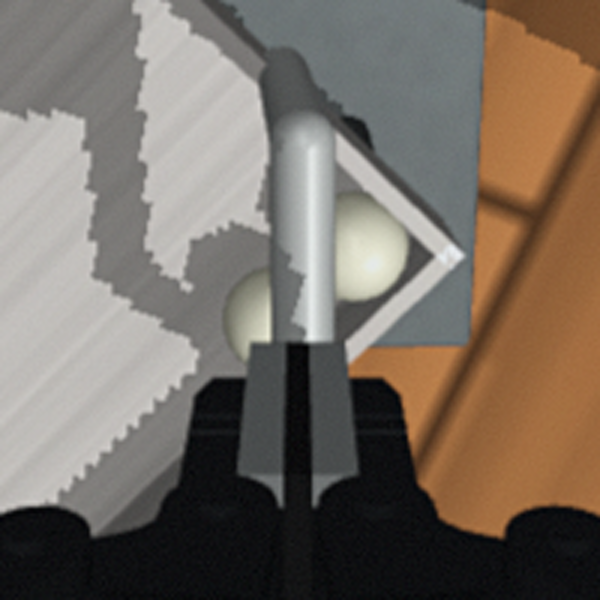

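The wrist depth puts the shut fingertips at tool z ≈ -0.033, about 40 mm behind where the description has them. The bar's top is at -0.018 and can be seen beneath them, so the fingers closed about 15 mm above the bar. I open, go 38 mm lower and grip again.

jog_arm:
  moves: "0 0 0 0 1; 0 0 0 0 1; 0 0 0 0 1; 0 0 0 0 1; 0 0 0 0 1; 0 0 0.015 0 1; 0 0 0.015 0 1; 0 0 0.008 0 1; 0 0 0 0 1"

```text
time: 6.08
position: [0.4855, 0.1531, 0.0973]
eef_rot: [[0.376, -0.926, -0.002], [-0.926, -0.376, -0.001], [0.001, 0.002, -1.0]]
force: [0.4, -0.3, 1.0]
width: 0.0853
finger_force: 0.0
```

jog_arm:
  moves: "0 0 0 0 0; 0 0 0 0 0; 0 0 0 0 0; 0 0 0 0 0; 0 0 0 0 0; 0 0 0 0 0"

```text
time: 6.82
position: [0.4854, 0.1532, 0.0986]
eef_rot: [[0.376, -0.926, -0.001], [-0.926, -0.376, -0.0], [0.0, 0.001, -1.0]]
force: [-4.8, -0.2, 6.1]
width: 0.0082
finger_force: 58.5
```

jog_arm:
  moves: "0 -0.0018 -0.0054 0 0; 0 -0.002 -0.0053 0 0; 0 -0.0022 -0.0052 0 0; 0 -0.0024 -0.0052 0 0; 0 0 0 0 0"

```text
time: 7.45
position: [0.4928, 0.1563, 0.1196]
eef_rot: [[0.376, -0.927, -0.002], [-0.927, -0.376, -0.001], [-0.0, 0.002, -1.0]]
force: [-7.7, -0.3, -0.2]
width: 0.008
finger_force: 58.5
```

```bash
python3 - <<'E'
from h import *
rel([.4854,.1532,.0986])
si,d=snap('scene','s3.png'); cv2.imwrite('pics/s3c.png',cv2.resize(si[140:360,340:520],(540,660))[:600,:,::-1])
P=cloud('scene',d); Q=P[150:230,370:450].reshape(-1,3);
E
```

```text
t 7.45 pos [0.4928 0.1563 0.1196] yaw_y -157.9 F [-7.7 -0.3 -0.2] w 0.00797817639233963
tool shift to goal [0.     0.008  0.0211] roll -0.0
```

View pics/s3c.png

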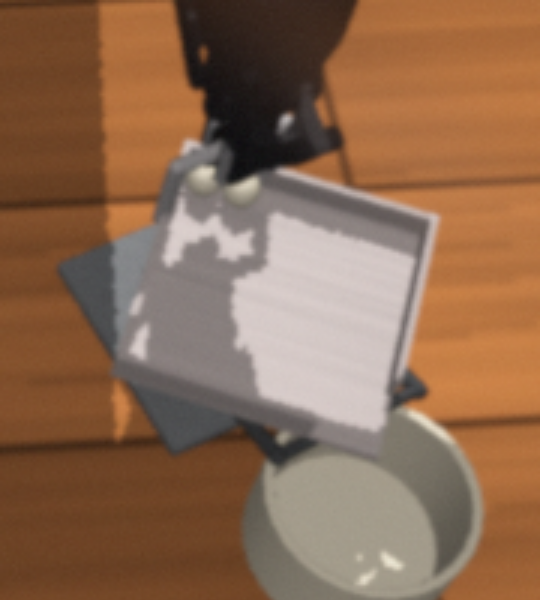

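The grip holds: the tray's back corner has risen and both balls are still in it at crop (203,182) and (242,190). I carry on slowly along the arc.

jog_arm:
  moves: "0 -0.0025 -0.0051 0 0; 0 -0.0027 -0.005 0 0; 0 -0.0015 -0.0025 0 0; 0 -0.0014 -0.0024 0 0; 0 0 0 0 0; 0 -0.0015 -0.0024 0 0; 0 -0.0016 -0.0024 0 0; 0 0 0 0 0; 0 -0.0016 -0.0024 0 0; 0 -0.0016 -0.0023 0 0; 0 0 0 0 0; 0 0 0 0 0"

```text
time: 9.0
position: [0.5056, 0.1615, 0.1442]
eef_rot: [[0.376, -0.927, -0.003], [-0.927, -0.376, -0.001], [-0.0, 0.003, -1.0]]
force: [-10.7, 0.3, 3.8]
width: 0.0079
finger_force: 58.5
```

```bash
python3 - <<'E'
from h import *
rel([.4854,.1532,.0986])
si,d=snap('scene','s4.png'); cv2.imwrite('pics/s4c.png',cv2.resize(si[140:360,340:520],(480,587))[:,:,::-1])
print([(np.round(r['extent']).tolist(),round(r['conf'],2)) for r in ctrl.look_for('scene','ball_a_center')])
E
```

```text
t 9.0 pos [0.5056 0.1615 0.1442] yaw_y -157.9 F [-10.7   0.3   3.8] w 0.007853215959243749
tool shift to goal [0.0001 0.0217 0.0456] roll -0.0
[]
```

View pics/s4c.png

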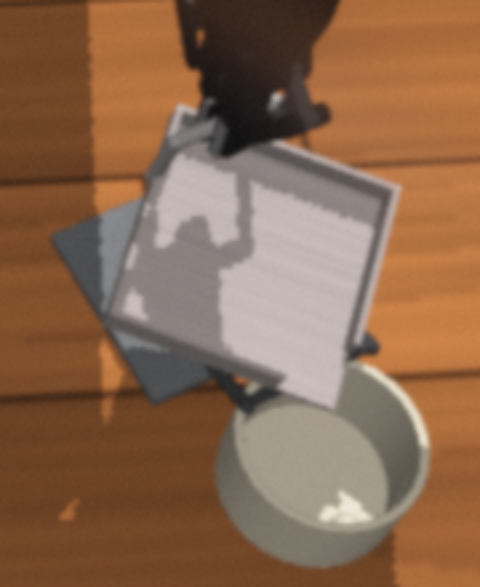

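The tray looks empty, but the balls can't be seen in the jar from here, so I check with the top camera.

```bash
python3 - <<'E'
from h import *
ti,d=snap('top','t5.png'); a=cv2.resize(ti[170:340,100:290],(380,340),interpolation=cv2.INTER_CUBIC)
wi,dw=ctrl.read_camera('wrist'); b=cv2.resize(wi,(420,340)); cv2.imwrite('pics/t5c.png',np.hstack([a,b])[:,:,::-1])
for c in('top','wrist'): print(c,[(np.round(r['extent']).tolist(),round(r['conf'],2)) for r in ctrl.look_for(c,'ball_a_center')])
E
```

```text
top []
wrist [([47.0, 182.0, 34.0, 28.0], 0.86)]
```

View pics/t5c.png

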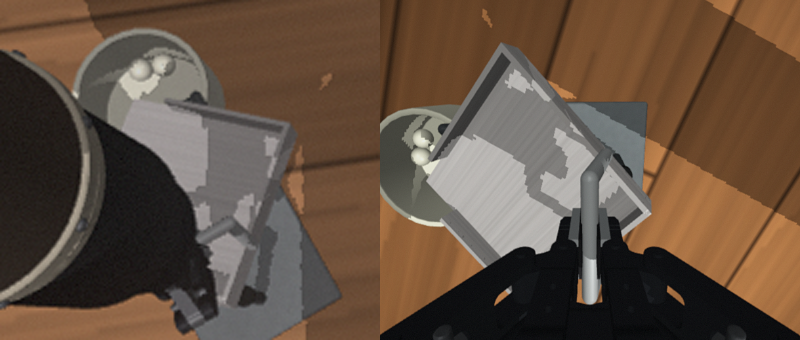

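Both views show the two balls lying in the jar: crop (142,70) and (162,65) from the top, (423,138) and (420,156) from the wrist. I lower the plate back along the same arc.

jog_arm:
  moves: "0 0.0032 0.0047 0 0; 0 0.0031 0.0048 0 0; 0 0.0029 0.0049 0 0; 0 0.0027 0.005 0 0; 0 0.0025 0.0051 0 0; 0 0.0024 0.0052 0 0; 0 0.0022 0.0052 0 0; 0 0.002 0.0053 0 0; 0 0.0009 0.0027 0 0; 0 0.0009 0.0027 0 0; 0 0 0 0 0; 0 0 0 0 0"

```text
time: 10.8
position: [0.4855, 0.1532, 0.0991]
eef_rot: [[0.376, -0.926, -0.001], [-0.926, -0.376, -0.0], [0.0, 0.001, -1.0]]
force: [-9.1, -0.5, 6.5]
width: 0.0084
finger_force: 60.0
```

jog_arm:
  moves: "0 0 0 0 0.3; 0 0 0 0 0.6; 0 0 0 0 1; 0 0 0 0 1; 0 0 0 0 1; 0 0 -0.01 0 1; 0 0 -0.03 0 1; 0 0 -0.04 0 1; 0 0 -0.04 0 1; 0 0 -0.03 0 1; 0 0 0 0 1; 0 0 0 0 1"

```text
time: 12.3
position: [0.4857, 0.1534, 0.2484]
eef_rot: [[0.376, -0.926, -0.0], [-0.926, -0.376, 0.0], [-0.0, 0.0, -1.0]]
force: [-0.5, -0.4, -1.2]
width: 0.0852
finger_force: 0.0
```

```bash
python3 - <<'E'
from h import *
rel([.4854,.1532,.0986])
si,d=snap('scene','s6.png'); P=cloud('scene',d)
Q=P[175:225,380:440].reshape(-1,3); Q=Q[(Q[:,2]>.142)&(Q[:,2]<.18)]; print('bar',len(Q),Q.mean(0).round(4),Q[:,2].max().round(4))
J=P[270:355,415:505].reshape(-1,3); J=J[(J[:,2]>.07)&(J[:,2]<.08)]
s=np.linalg.lstsq(np.c_[2*J[:,:2],np.ones(len(J))],(J[:,:2]**2).sum(1),rcond=None)[0]; print('jar',s[:2].round(4))
wi,dw=ctrl.read_camera('wrist'); print([(np.round(r['extent']).tolist(),round(r['conf'],2)) for r in ctrl.look_for('wrist','ball_a_center')])
cv2.imwrite('pics/w6.png',np.hstack([cv2.resize(wi,(400,300)),cv2.resize(si,(400,300))])[:,:,::-1])
E
```

```text
t 12.3 pos [0.4857 0.1534 0.2484] yaw_y -157.89 F [-0.5 -0.4 -1.2] w 0.0852129125234871
tool shift to goal [0.0002 0.0004 0.1498] roll 0.0
bar 273 [0.4876 0.1517 0.1516] 0.1571
jar [0.6633 0.2222]
[([95.0, 169.0, 26.0, 19.0], 0.74)]
```

View pics/w6.png

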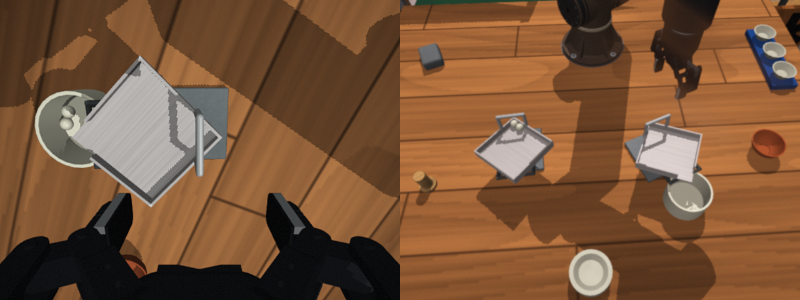

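The wrist view shows both balls in the jar at (67,112) and (66,124). The plate is back on its rest with the bar at its original height, the jar hasn't moved, and the gripper is clear.

```bash
python3 -c "
from workcell import ctrl
print(ctrl.job_done())"
```

```text
the job is handed in; nothing more can be done
None
```

I tipped the notched plate and both balls ran into the jar; the plate is back on its rest, the jar has not moved and the arm is clear; the job was handed in at about 12.5 s, and the hand-in call returned no verdict.

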